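Ready the bench for the next board: hang the slotted brackets, set the drill's clutch

ROBOT

A 7-joint arm with a two-finger parallel gripper is mounted at the origin on the work surface. World frame = base frame: x ahead of the robot, y to its left, z up, the work surface at z = 0. Lengths are in mm, angles in rad, forces in N, time in s.
With the tool pointing down it reaches from about 400 to 875 mm from the base axis. Payload 4.4 kg.
Tool frame: the origin (TCP) lies at the very end of the fingers, on their centre line; the grasp point (between the pads) lies 19 mm behind it (ctrl.grasp_offset is the distance from the TCP to the grasp point, in mm); z points along the fingers, y is the line along which they close (so a half turn about z gives the same grasp; the last joint's range is limited). The gripper opens to 85 mm and grips with 20 to 120 N. Pads are 22 mm wide; open, the fingers measure 114 mm over their backs; the gripper's body (76 mm by 85 mm) begins 54 mm behind the grasp point. The pads swing forward as they close: fully open they stand 13 mm farther back than shut.
Start: joints at [1.142, 0.628, 0.038, 1.517, -0.027, 0.996, -0.02], TCP at [230.709, -607.693, 231.313] pointing down, gripper open.
Joint ranges: [-3.06, 3.06], [-0.37, 2.12], [-1.25, 1.32], [0.18, 2.47], [-1.1, 4.24], [0.23, 1.98], [-2.94, 2.94]. Speed limits (rad/s): [2.57, 2.57, 3.14, 3.14, 3.14, 3.14, 3.14].

INTERFACE

Orientations are given as [roll, pitch, yaw] about the fixed x, y, z axes, in that order (R = Rz(yaw) Ry(pitch) Rx(roll)).
In Python, from cell import status, cams, ctrl gives the robot as it stands.
- The arm moves only by the tool move_arm, never from a script. Its argument "plan" is a list of rows, each a list of 3 entries, a list of its own where there are three numbers: the shift along the world's x, y, z in mm, then the turn, a rotation vector about the world's x, y, z in degrees, then the opening, from 0 (shut) to 1 (fully open). In form: [[[x, y, z], [wx, wy, wz], gripper], ...]. A call has 1 to 10 rows; each row shifts and turns the commanded pose from where the row before left it; what a row does not reach is not made up. A row lasts 1/8 s, in which the tool goes at most 62.5 mm and 10.7 degrees, less where a joint would pass 70% of its speed; a pose out of reach is approached as far as the arm can. A call with a gripper value outside its range is refused whole. The fingers move at their own pace and stop on an object; the grip force is fixed at half the most. Time passes only in rows, so rows that do not move let the fingers close. It gives the time, the measured TCP pose, the force, the opening and the grip force at its end, in the units of the state.
- status.read_state(): the state, without advancing time (a new reading comes with each control period).
- cams.get_image(name): name is "scene" or "top" or "wrist"; returns the picture (480x640x3 uint8, blue, green, red); there is no depth.
- cams.camera_params(name): a dict with "K" (3x3 intrinsics, pixels), "pose" (4x4, takes a point from camera to world coordinates); the wrist camera has in their place "tool_from_camera" (4x4, takes a point from camera to tool coordinates, whose origin is the TCP and whose axes are the flange's). Camera axes: x right, y down, z forward; pixel columns grow to the right and rows downward; lengths in mm; the calibration is good to about 2 mm. A picture is of the moment at which its call begins: read the wrist's pose just before it. camera_params takes no time and is no camera call.
- ctrl.finish_job(): hands the job in; it is judged then, once.
The state is a dict: "clock": time; "qpos": joint angles; "qd": joint speeds; "tau": joint torques, N m; "eef_pos": TCP position; "tool_rot": TCP orientation; "force": force on the tool from outside, world axes, zero at the start; "torque": the same for the moment, N m; "width": finger opening in mm; "gripper_force": force on a finger pad.
Only numpy, scipy, OpenCV 4.12 (cv2) and the standard library are available. Lean on these libraries where they do the work, as an engineer would, in place of code of your own. Each camera call takes 0.05 s, during which the arm holds its last target. There are 200 camera calls.

TASK

Get the bench ready for the next board: hang every angle bracket that stands on the bench on the rack, one to a pin (any pin), each slid sideways by its slot over the pin behind the pin's head and let fully down, so that it hangs free. Also set the drill's clutch collar for the board that lies in the bench stop: to 2 if it is the thin board, to 8 if it is the thick one. Do not knock over the glue bottle.

Things in the scene. Friction and masses are not known exactly. Their poses are not given: they have to be found in the camera images.
- rack: fixed upright plywood board 440 mm wide (y), 130 high, 18 thick, its foot behind it. Origin: on the bench under the middle of its front face, which looks to its -x (the robot); y along the board. Four level pins stick out of the front, 120 mm above the bench, at y = -187.5, -62.5, 62.5, 187.5 mm.
- pin0 (a point): pin 0 of the rack (0 is at the -y end, 3 at the +y end): a point on the pin's axis, 6 mm from the board and 6 mm from the head; axes as the rack's. The steel pin is 8 mm thick, 12 mm long between the board's face and a round end head (22 mm across, 4 thick) that cannot pass through a bracket's slot.
- pin1 (a point): pin 1 of the rack (0 is at the -y end, 3 at the +y end): a point on the pin's axis, 6 mm from the board and 6 mm from the head; axes as the rack's. The steel pin is 8 mm thick, 12 mm long between the board's face and a round end head (22 mm across, 4 thick) that cannot pass through a bracket's slot.
- pin2 (a point): pin 2 of the rack (0 is at the -y end, 3 at the +y end): a point on the pin's axis, 6 mm from the board and 6 mm from the head; axes as the rack's. The steel pin is 8 mm thick, 12 mm long between the board's face and a round end head (22 mm across, 4 thick) that cannot pass through a bracket's slot.
- pin3 (a point): pin 3 of the rack (0 is at the -y end, 3 at the +y end): a point on the pin's axis, 6 mm from the board and 6 mm from the head; axes as the rack's. The steel pin is 8 mm thick, 12 mm long between the board's face and a round end head (22 mm across, 4 thick) that cannot pass through a bracket's slot.
- bracket_l1: loose aluminium angle bracket, 0.22 kg, may be absent. Upright leg 60 wide (y) x 120 tall x 5 mm thick (x +-2.5) on a foot 60 wide, 8 thick, that runs from the leg to x = -82.5 mm. Origin: underside, mid leg; z up. Slot in the leg: a channel open at its +y (left) edge, z 32 to 48 mm, runs level to the middle; there a notch, y -6 to +6 mm, goes up to z = 58 mm. -y (right) edge solid.
- bracket_l1_seat (a point): the point of that bracket, 54 mm above its underside in the middle of its leg (y = 0, mid thickness), that lies on the pin's axis when it is hung fully down; absent with the bracket. To hang it: foot towards the robot, hold the bracket on the pin's -y (right) side, pin level with the channel, slide it to +y (left) until the pin is in the middle, then lower it about 14 mm.
- bracket_l2: loose aluminium angle bracket, 0.22 kg, may be absent. Upright leg 60 wide (y) x 120 tall x 5 mm thick (x +-2.5) on a foot 60 wide, 8 thick, that runs from the leg to x = -82.5 mm. Origin: underside, mid leg; z up. Slot in the leg: a channel open at its +y (left) edge, z 32 to 48 mm, runs level to the middle; there a notch, y -6 to +6 mm, goes up to z = 58 mm. -y (right) edge solid.
- bracket_l2_seat (a point): the point of that bracket, 54 mm above its underside in the middle of its leg (y = 0, mid thickness), that lies on the pin's axis when it is hung fully down; absent with the bracket. To hang it: foot towards the robot, hold the bracket on the pin's -y (right) side, pin level with the channel, slide it to +y (left) until the pin is in the middle, then lower it about 14 mm.
- bracket_r1: loose aluminium angle bracket, 0.22 kg, may be absent. Upright leg 60 wide (y) x 120 tall x 5 mm thick (x +-2.5) on a foot 60 wide, 8 thick, that runs from the leg to x = -82.5 mm. Origin: underside, mid leg; z up. Slot in the leg: a channel open at its -y (right) edge, z 32 to 48 mm, runs level to the middle; there a notch, y -6 to +6 mm, goes up to z = 58 mm. +y (left) edge solid.
- bracket_r1_seat (a point): the point of that bracket, 54 mm above its underside in the middle of its leg (y = 0, mid thickness), that lies on the pin's axis when it is hung fully down; absent with the bracket. To hang it: foot towards the robot, hold the bracket on the pin's +y (left) side, pin level with the channel, slide it to -y (right) until the pin is in the middle, then lower it about 14 mm.
- bracket_r2: loose aluminium angle bracket, 0.22 kg, may be absent. Upright leg 60 wide (y) x 120 tall x 5 mm thick (x +-2.5) on a foot 60 wide, 8 thick, that runs from the leg to x = -82.5 mm. Origin: underside, mid leg; z up. Slot in the leg: a channel open at its -y (right) edge, z 32 to 48 mm, runs level to the middle; there a notch, y -6 to +6 mm, goes up to z = 58 mm. +y (left) edge solid.
- bracket_r2_seat (a point): the point of that bracket, 54 mm above its underside in the middle of its leg (y = 0, mid thickness), that lies on the pin's axis when it is hung fully down; absent with the bracket. To hang it: foot towards the robot, hold the bracket on the pin's +y (left) side, pin level with the channel, slide it to -y (right) until the pin is in the middle, then lower it about 14 mm.
- drill: cordless drill stood nose-up in a cradle, all fixed, handle and battery towards its +y. Origin: on the bench, on the drill's vertical axis (also the collar's). Black scale flange 84 mm across, top at z = 135 mm, with nine white ticks: numbers 1 to 9, clockwise from above, 0.35 rad apart; 1, 5, 9 are long, 5 points to the drill's -x.
- collar_grip (a point): on the collar's axis, 160 mm above the bench: the height to grip the collar. The grey ribbed collar is 54 mm across, from z = 137 to 172 mm; above it the black chuck nose, 36 mm across, reaches z = 191 mm.
- collar_mark (a point): the middle of the white mark on the collar's rim, 27.5 mm from the axis: it points at the tick of the set number
- collar (a joint): angle of the clutch collar: 0 at number 1, 0.35 rad more for each number (number n at 0.35*(n-1), 9 at 2.8); grows as the collar turns clockwise seen from above; stops at 1 and 9. It clicks into a sprung detent at each number and turns with about 0.1 N m.
- stop: bench stop, fixed: four brass bench dogs 12 mm high and two end strips that frame one board of 150 x 90 mm; origin in the middle, on the bench. The board in it is the next one to be screwed.
- thin_board: pine board 150 (x) x 90 (y) mm, 18 mm thick, fixed; origin centre of its underside. It lies either in the stop or on the bench to the left of the rack
- thick_board: pine board 150 (x) x 90 (y) mm, 38 mm thick, fixed; origin centre of its underside. It lies in the other of those two places
- glue: bystander: a white glue bottle, 60 mm across, 170 mm tall, loose, standing to the right of the rack; origin under its centre
Mind the look-alikes: they are no part of the job. Leave any turquoise look-alike of the bracket_l2 alone. What is shaped like the bracket_r1 but blue or red is not meant.

How it is judged (in metres and radians):
At the end, for the whole second after the job is handed in: Every bracket present hangs on a pin, still and released: seat point within 8 mm along the pin, 7 mm sideways and 6 mm in height of the pin's point, tilt under 0.4 rad; collar within 0.1 rad of number 2 (0.35 rad) if the thin board is in the stop, else of number 8 (2.45 rad) (((x of bracket_l1_seat in the frame of pin0 between -0.008 and 0.008 m and y of bracket_l1_seat in the frame of pin0 between -0.007 and 0.007 m and z of bracket_l1_seat in the frame of pin0 between -0.006 and 0.006 m) or (x of bracket_l1_seat in the frame of pin1 between -0.008 and 0.008 m and y of bracket_l1_seat in the frame of pin1 between -0.007 and 0.007 m and z of bracket_l1_seat in the frame of pin1 between -0.006 and 0.006 m) or (x of bracket_l1_seat in the frame of pin2 between -0.008 and 0.008 m and y of bracket_l1_seat in the frame of pin2 between -0.007 and 0.007 m and z of bracket_l1_seat in the frame of pin2 between -0.006 and 0.006 m) or (x of bracket_l1_seat in the frame of pin3 between -0.008 and 0.008 m and y of bracket_l1_seat in the frame of pin3 between -0.007 and 0.007 m and z of bracket_l1_seat in the frame of pin3 between -0.006 and 0.006 m)) and angle between each of bracket_l1, bracket_l2, bracket_r1, bracket_r2's own z axis and vertical below 0.4 rad and linear speed of each of bracket_l1, bracket_l2, bracket_r1, bracket_r2 below 0.03 m/s and contact force between each of bracket_l1, bracket_l2, bracket_r1, bracket_r2 and the fingers below 0.05 N and ((x of bracket_l2_seat in the frame of pin0 between -0.008 and 0.008 m and y of bracket_l2_seat in the frame of pin0 between -0.007 and 0.007 m and z of bracket_l2_seat in the frame of pin0 between -0.006 and 0.006 m) or (x of bracket_l2_seat in the frame of pin1 between -0.008 and 0.008 m and y of bracket_l2_seat in the frame of pin1 between -0.007 and 0.007 m and z of bracket_l2_seat in the frame of pin1 between -0.006 and 0.006 m) or (x of bracket_l2_seat in the frame of pin2 between -0.008 and 0.008 m and y of bracket_l2_seat in the frame of pin2 between -0.007 and 0.007 m and z of bracket_l2_seat in the frame of pin2 between -0.006 and 0.006 m) or (x of bracket_l2_seat in the frame of pin3 between -0.008 and 0.008 m and y of bracket_l2_seat in the frame of pin3 between -0.007 and 0.007 m and z of bracket_l2_seat in the frame of pin3 between -0.006 and 0.006 m)) and ((x of bracket_r1_seat in the frame of pin0 between -0.008 and 0.008 m and y of bracket_r1_seat in the frame of pin0 between -0.007 and 0.007 m and z of bracket_r1_seat in the frame of pin0 between -0.006 and 0.006 m) or (x of bracket_r1_seat in the frame of pin1 between -0.008 and 0.008 m and y of bracket_r1_seat in the frame of pin1 between -0.007 and 0.007 m and z of bracket_r1_seat in the frame of pin1 between -0.006 and 0.006 m) or (x of bracket_r1_seat in the frame of pin2 between -0.008 and 0.008 m and y of bracket_r1_seat in the frame of pin2 between -0.007 and 0.007 m and z of bracket_r1_seat in the frame of pin2 between -0.006 and 0.006 m) or (x of bracket_r1_seat in the frame of pin3 between -0.008 and 0.008 m and y of bracket_r1_seat in the frame of pin3 between -0.007 and 0.007 m and z of bracket_r1_seat in the frame of pin3 between -0.006 and 0.006 m)) and ((x of bracket_r2_seat in the frame of pin0 between -0.008 and 0.008 m and y of bracket_r2_seat in the frame of pin0 between -0.007 and 0.007 m and z of bracket_r2_seat in the frame of pin0 between -0.006 and 0.006 m) or (x of bracket_r2_seat in the frame of pin1 between -0.008 and 0.008 m and y of bracket_r2_seat in the frame of pin1 between -0.007 and 0.007 m and z of bracket_r2_seat in the frame of pin1 between -0.006 and 0.006 m) or (x of bracket_r2_seat in the frame of pin2 between -0.008 and 0.008 m and y of bracket_r2_seat in the frame of pin2 between -0.007 and 0.007 m and z of bracket_r2_seat in the frame of pin2 between -0.006 and 0.006 m) or (x of bracket_r2_seat in the frame of pin3 between -0.008 and 0.008 m and y of bracket_r2_seat in the frame of pin3 between -0.007 and 0.007 m and z of bracket_r2_seat in the frame of pin3 between -0.006 and 0.006 m)) and ((horizontal distance between thin_board and stop below 0.03 m and value of joint collar between 0.25 and 0.45 rad) or (horizontal distance between thick_board and stop below 0.03 m and value of joint collar between 2.35 and 2.55 rad))); the robot touches nothing.
It fails at once if the glue bottle is knocked over (angle between glue's own z axis and vertical above 0.7 rad).
Of bracket_l1, bracket_l2, bracket_r1, bracket_r2 only 3 to 4 are there at a start; the rules pass over those that are not, and their reading is None.
At some moment in a run one of bracket_l1, bracket_l2, bracket_r1, bracket_r2 may be knocked a few centimetres aside while the robot is not near it.
Once in a run the grip may slacken for a moment while it holds something.
It also fails if it takes over 210 s, if anything falls off the work surface, if the arm or the gripper's body presses on something with over 40 N, if the wrist force passes 120 N, or if a joint passes its speed limit or range.

## Working session

There is one attempt and no reset: what is moved stays moved. The work goes in short steps, Python scripts to look and compute and a tool call to move; the robot and the scene stay as the last step left them, time stands still between calls to the robot, and variables do not carry over. Pictures are saved under pics/ and viewed, at most 14 in all, crops included, and the job is handed in when it is done.

Besides the shell and the picture viewer there is one more tool, called after "Call:" by a JSON object that holds its "api" and its "payload". move_arm: Moves the arm, as the interface text tells. Its arguments: {"type":"object","properties":{"plan":{"type":"array","items":{"type":"array"}}},"required":["plan"]}

```bash
mkdir -p pics; ls; cat > h.py <<'E'
import numpy as np, cv2
from cell import status, cams, ctrl
from scipy.spatial.transform import Rotation as R
def tool():
    s=status.read_state(); T=np.eye(4); T[:3,3]=s["eef_pos"]; r=np.array(s["tool_rot"],float)
    T[:3,:3]=R.from_euler('xyz',r).as_matrix() if r.size==3 else r.reshape(3,3); return T
def cam(n,T=None):
    p=cams.camera_params(n); K=np.array(p["K"])
    return K,(np.array(p["pose"]) if "pose" in p else (tool() if T is None else T)@np.array(p["tool_from_camera"]))
def plane(n,uv,h,T=None,ax=2):
    K,P=cam(n,T); uv=np.atleast_2d(uv).astype(float)
    d=np.c_[uv,np.ones(len(uv))]@np.linalg.inv(K).T@P[:3,:3].T; o=P[:3,3]
    return o+d*((h-o[ax])/d[:,ax])[:,None]
def proj(n,X,T=None):
    K,P=cam(n,T); X=np.atleast_2d(X); c=(X-P[:3,3])@P[:3,:3]; q=c@K.T; return q[:,:2]/q[:,2:]
def grab(n,name):
    im=cams.get_image(n); cv2.imwrite(f"pics/{name}.png",im); return im
E
python3 - <<'E'
from h import *
print(status.read_state()); 
for n in("scene","top","wrist"):
    grab(n,n+"0"); print(n,cams.camera_params(n))
E
```

```text
pics
{'clock': 0.0, 'qpos': array([ 1.14220809,  0.62934424,  0.03844237,  1.5183778 , -0.02697976,
        0.99632527, -0.01997281]), 'qd': array([-0.00019172,  0.00022115, -0.00066462,  0.0003061 ,  0.00094291,
        0.00073816, -0.00112373]), 'tau': array([ 1.74781658e-04, -5.63400507e+01,  1.22653484e+00, -1.93451536e+01,
        1.10796030e-02,  1.05549971e-02,  6.05311982e-06]), 'eef_pos': array([ 230.46727678, -607.08593057,  230.38721751]), 'tool_rot': array([-3.13965654e+00,  4.30628859e-05,  3.62825934e-01]), 'force': array([-0.19015988, -0.3188864 ,  0.13919105]), 'torque': array([-4.39729072e-05,  3.09158382e-02,  2.03975893e-02]), 'gripper_force': 0.0, 'width': 85.20118057226624}
scene {'K': array([[439.46750749,   0.        , 317.72399196],
       [  0.        , 439.46750749, 241.8493368 ],
       [  0.        ,   0.        ,   1.        ]]), 'pose': array([[ 2.27562528e-01,  6.32325425e-01, -7.40526740e-01,
         1.20990319e+03],
       [ 9.73698963e-01, -1.56514070e-01,  1.65570755e-01,
        -1.93189007e+02],
       [-1.12082565e-02, -7.58727819e-01, -6.513113
[... 464 characters left out ...]
       [-2.48950648e-03, -1.99420020e-01, -9.79910944e-01,
         1.66956546e+03],
       [ 0.00000000e+00,  0.00000000e+00,  0.00000000e+00,
         1.00000000e+00]])}
wrist {'K': array([[395.42163701,   0.        , 316.62497048],
       [  0.        , 395.42163701, 240.5084499 ],
       [  0.        ,   0.        ,   1.        ]]), 'tool_from_camera': array([[ 7.30278959e-04, -9.57507461e-01, -2.88407574e-01,
         7.36599440e+01],
       [ 9.99999339e-01,  4.43269570e-04,  1.06045951e-03,
        -2.75970798e-01],
       [-8.87555596e-04, -2.88408158e-01,  9.57507152e-01,
        -1.43212003e+02],
       [ 0.00000000e+00,  0.00000000e+00,  0.00000000e+00,
         1.00000000e+00]])}
```

View pics/top0.png

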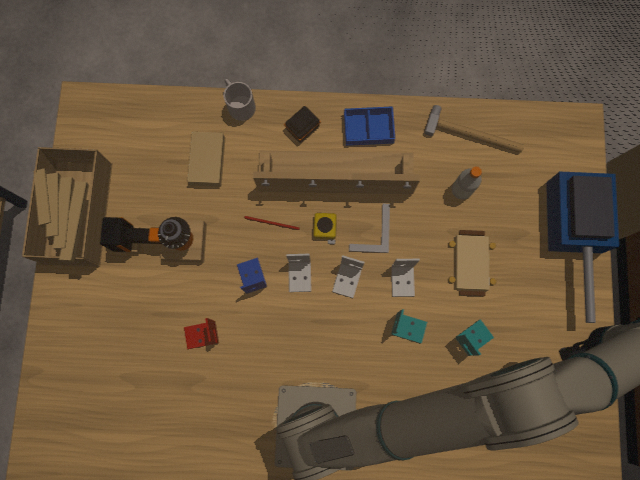

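View pics/scene0.png

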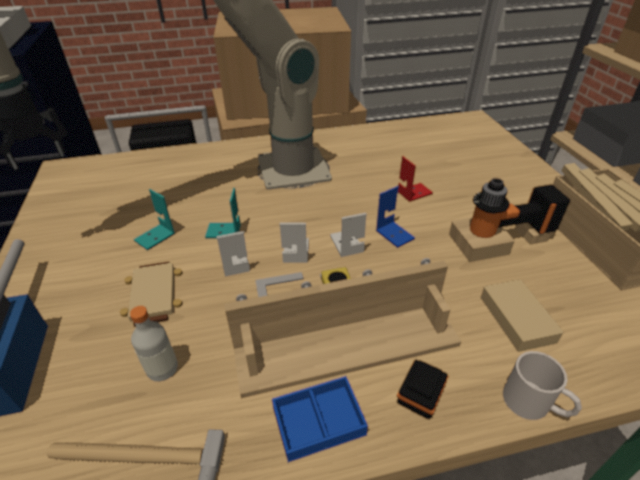

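```bash
python3 - <<'E'
from h import *
s=cv2.imread("pics/scene0.png")
a=cv2.resize(s[205:285,205:405],None,fx=4,fy=4,interpolation=2)
b=cv2.resize(s[255:325,110:210],None,fx=4,fy=4,interpolation=2); c=cv2.resize(s[275:355,475:575],None,fx=3.5,fy=3.5,interpolation=2)
o=np.zeros((600,800,3),np.uint8); o[:320]=a; o[320:600,:400]=b; o[320:600,450:800]=c
cv2.imwrite("pics/crop1.png",o)
t=cv2.imread("pics/top0.png")
a=cv2.resize(t[240:310,275:425],None,fx=5,fy=5,interpolation=2)
b=cv2.resize(t[205:265,140:215],None,fx=4,fy=4,interpolation=2);c=cv2.resize(t[150:210,245:425],None,fx=2.7,fy=2.7,interpolation=2)
o=np.zeros((600,800,3),np.uint8); o[:350,:750]=a; o[355:595,:300]=b; o[355:355+c.shape[0],310:310+c.shape[1]]=c
cv2.imwrite("pics/crop2.png",o)
E
```

```text
(no output)
```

View pics/crop1.png

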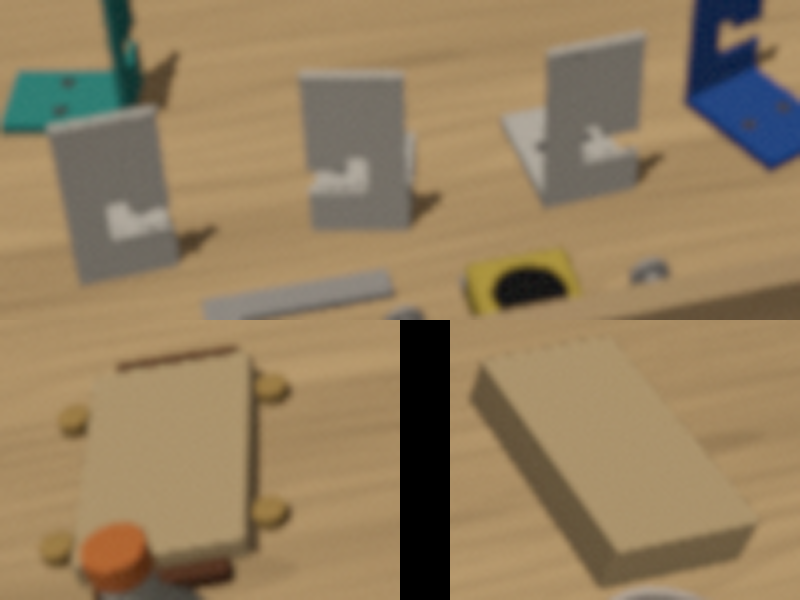

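View pics/crop2.png

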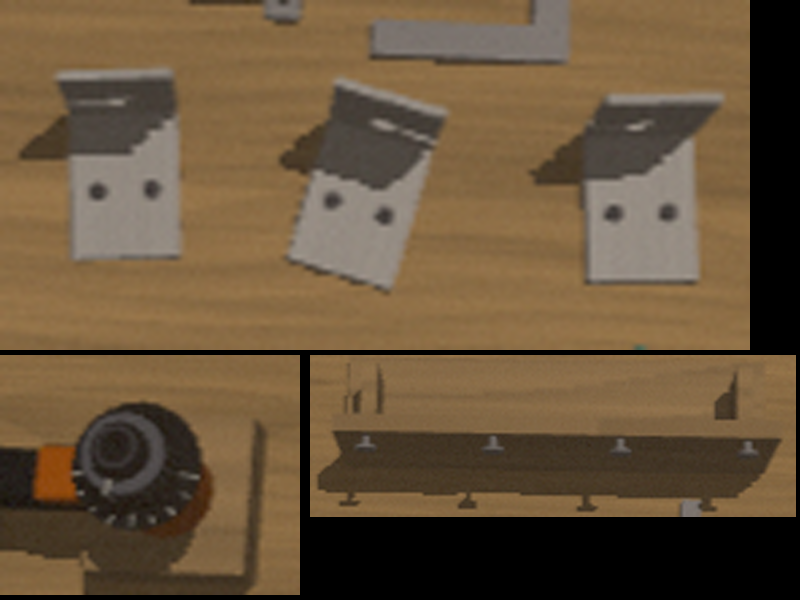

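```bash
cat >> h.py <<'E'
def rpt(name,foot,top):
    f=plane("top",foot,8);t=plane("top",top,120)
    m=t.mean(0); d=t[0]-t[1]; d2=f[0]-f[1]
    ang=lambda d:np.degrees(np.arctan2(-d[0],d[1]))
    print(name,"legtop",m.round(1),"w",np.linalg.norm(d).round(1),"yaw",ang(d).round(1),"| foot",f.mean(0).round(1),np.linalg.norm(d2).round(1),ang(d2).round(1))
E
python3 - <<'E'
from h import *
c=lambda p:np.array(p)/5+[275,240]-0.4
rpt("A",c([(75,258),(181,257)]),c([(57,75),(172,70)]))
rpt("B",c([(288,260),(388,290)]),c([(335,80),(445,112)]))
rpt("C",c([(587,282),(699,281)]),c([(606,97),(722,97)]))
h=(np.array([(366,446),(493,447),(620,450),(748,453)])-[310,355])/2.7+[245,150]-.3
print("heads",plane("top",h,120).round(1))
print("drill",plane("top",np.array([(118,445)])/4+[140,205],191).round(1), "glue",plane("top",(476,172),165).round())
s=status.read_state()
E
```

```text
A legtop [436.1  66.9 120. ] w 59.5 yaw 5.1 | foot [353.3  60.    8. ] 58.1 3.1
B legtop [430.1 -75.9 120. ] w 59.1 yaw -13.9 | foot [348.7 -55.3   8. ] 57.1 -14.2
C legtop [ 435.8 -217.3  120. ] w 59.9 yaw 2.5 | foot [ 352.6 -222.1    8. ] 61.3 3.0
heads [[ 622.3  161.8  120. ]
 [ 626.8   37.3  120. ]
 [ 629.2  -87.3  120. ]
 [ 631.6 -212.7  120. ]]
drill [[257.6 364.5 191. ]] glue [[ 663. -384.  165.]]
```

Call:
{"api": "move_arm", "payload": {"plan": [[[40,40,0],[0,0,7],1],[[40,45,0],[0,0,7],1],[[35,50,0],[0,0,7],1],[[30,50,0],[0,0,7],1],[[25,50,0],[0,0,7],1],[[20,55,0],[0,0,7],1],[[15,55,0],[0,0,7],1],[[5,55,0],[0,0,7],1],[[0,55,0],[0,0,7],1],[[0,55,0],[0,0,6],1]]}}

```text
clock: 1.4
eef_pos: [440.5, -96.0, 231.3]
tool_rot: [3.141, -0.0, 1.57]
force: [0.2, 0.2, 0.2]
width: 85.4
gripper_force: 0.0
```

Call:
{"api": "move_arm", "payload": {"plan": [[[0,50,0],[0,0,0],1],[[0,50,20],[0,0,0],1],[[0,40,20],[0,0,0],1],[[0,30,20],[0,0,0],1],[[0,0,0],[0,0,0],1],[[0,0,0],[0,0,0],1]]}}

```text
clock: 2.15
eef_pos: [440.3, 71.3, 290.8]
tool_rot: [-3.141, 0.001, 1.566]
force: [-0.3, -0.6, -0.1]
width: 85.4
gripper_force: 0.0
```

```bash
python3 - <<'E'
from h import *
s=status.read_state();print(s["clock"],s["qpos"].round(2),s["eef_pos"].round(1),s["tool_rot"].round(3))
grab("wrist","w1")
print("drill",plane("top",(169.5,227.5),191).round(1))
E
```

```text
2.15 [ 0.09  0.28 -0.41  1.97  0.14  0.92 -0.39] [440.3  71.3 290.8] [-3.141e+00  1.000e-03  1.566e+00]
drill [[476.9 385.4 191. ]]
```

View pics/w1.png

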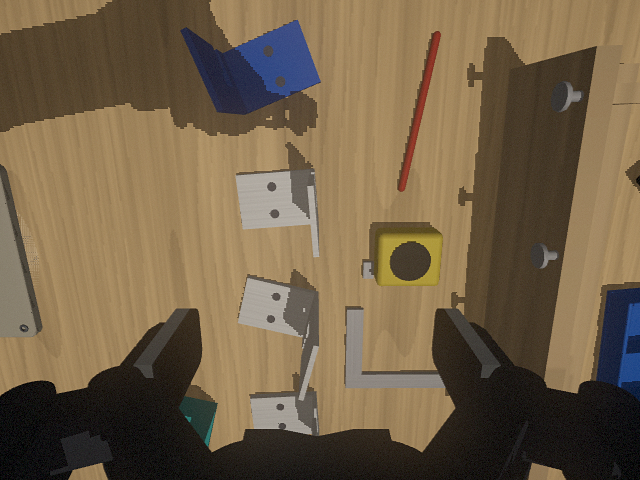

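```bash
python3 - <<'E'
from h import *
for n,z,p in(("Atop",120,[(310,186),(316.5,256)]),("Afoot",8,[(236,174),(243,229)]),("Btop",120,[(315,347),(302,401)]),("pins",120,[(563,96),(540,256)]),):
    print(n,plane("wrist",p,z).round(1).tolist())
E
```

```text
Atop [[435.0, 95.1, 120.0], [439.9, 36.2, 120.0]]
Afoot [[353.8, 90.6, 8.0], [357.7, 29.6, 8.0]]
Btop [[438.1, -50.7, 120.0], [425.5, -108.7, 120.0]]
pins [[624.3, 161.6, 120.0], [627.3, 35.4, 120.0]]
```

Call:
{"api": "move_arm", "payload": {"plan": [[[-3,-6,-50],[0,0,5],1],[[0,0,-55],[0,0,0],1],[[0,0,-55],[0,0,0],1],[[0,0,-40],[0,0,0],1],[[0,0,-10],[0,0,0],1],[[0,0,0],[0,0,0],0],[[0,0,0],[0,0,0],0],[[0,0,0],[0,0,0],0],[[0,0,0],[0,0,0],0],[[0,0,0],[0,0,0],0]]}}

```text
clock: 3.45
eef_pos: [437.6, 66.3, 82.0]
tool_rot: [3.141, 0.0, 1.654]
force: [-0.7, 0.1, 6.9]
width: 4.4
gripper_force: 58.8
```

```bash
python3 - <<'E'
from h import *
s=status.read_state();print(s["clock"],s["qpos"].round(2),s["eef_pos"].round(1),s["tool_rot"].round(3),s["width"],s["gripper_force"],s["force"])
grab("wrist","w2")
E
```

```text
3.45 [-0.05  0.62 -0.24  2.2   0.4   0.36 -0.54] [437.6  66.3  82. ] [3.141 0.    1.654] 4.403989016888617 58.84125620126724 [-0.71312788  0.08435496  6.89094855]
```

View pics/w2.png

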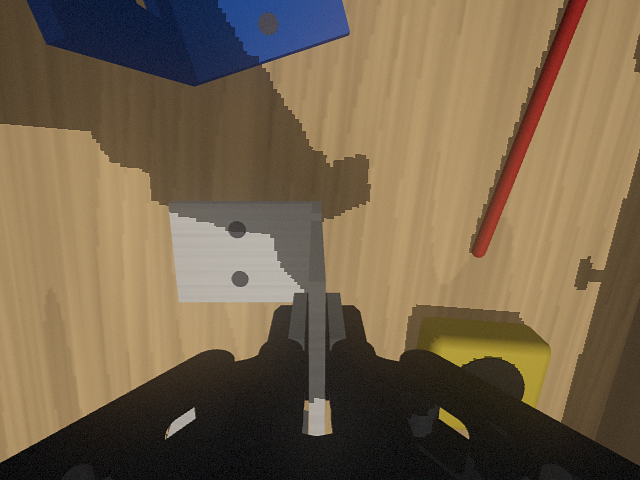

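Call:
{"api": "move_arm", "payload": {"plan": [[[0,0,40],[0,0,0],0],[[0,0,40],[0,0,-1],0],[[30,16,0],[0,0,-1],0],[[40,16,0],[0,0,-1],0],[[50,16,0],[0,0,0],0],[[30,0,0],[0,0,0],0],[[10,0,0],[0,0,0],0],[[0,0,0],[0,0,0],0]]}}

```text
clock: 4.5
eef_pos: [596.7, 113.8, 160.7]
tool_rot: [-3.14, 0.0, 1.602]
force: [-0.3, -0.1, -1.8]
width: 4.1
gripper_force: 59.6
```

```bash
python3 - <<'E'
from h import *
s=status.read_state();print(s["clock"],s["qpos"].round(2),s["eef_pos"].round(1),s["tool_rot"].round(3),s["width"],s["gripper_force"],s["force"])
grab("wrist","w3");grab("top","t3");grab("scene","s3")
a=cv2.imread("pics/w3.png");b=cv2.imread("pics/s3.png")
cv2.imwrite("pics/m3.png",np.hstack([cv2.resize(a,(400,300)),cv2.resize(b[180:330,200:480],(400,300))]))
E
```

```text
4.5 [-0.03  0.67 -0.34  1.7   0.29  0.82 -0.46] [596.7 113.8 160.7] [-3.14   0.     1.602] 4.136389256214536 59.62985470890999 [-0.31251534 -0.09475198 -1.82402061]
```

View pics/w3.png

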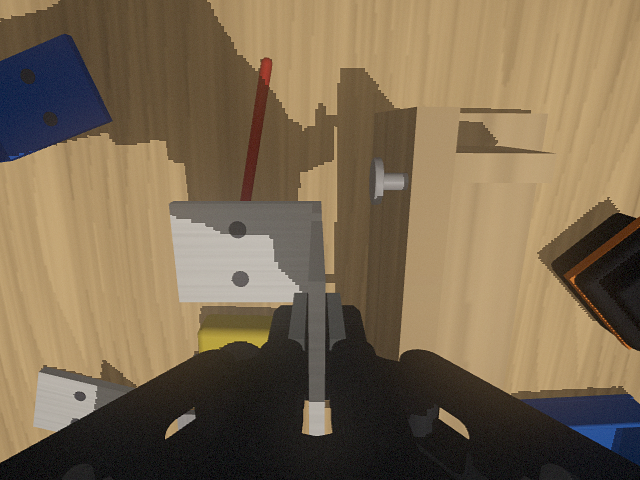

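```bash
python3 - <<'E'
from h import *
print("board",plane("wrist",[(417,107),(401,340)],130).round(1).tolist())
print("pin head,base",plane("wrist",[(377.5,180),(395,182),(408,183)],120).round(1).tolist())
print("foot",plane("wrist",[(170,203),(179,302)],88).round(1).tolist(),"legtop",plane("wrist",[(304,430),(330,430)],200).round(1).tolist())
E
```

```text
board [[635.6, 194.8, 130.0], [639.3, 84.8, 130.0]]
pin head,base [[623.0, 162.5, 120.0], [631.2, 161.8, 120.0], [637.3, 161.6, 120.0]]
foot [[513.7, 141.6, 88.0], [514.6, 81.2, 88.0]] legtop [[593.0, 92.4, 200.0], [601.4, 92.7, 200.0]]
```

Call:
{"api": "move_arm", "payload": {"plan": [[[15,0,0],[0,0,0],0],[[12,0,1],[0,0,0],0],[[8,0,0],[0,0,0],0],[[0,0,0],[0,0,0],0],[[0,0,0],[0,0,0],0]]}}

```text
clock: 5.28
eef_pos: [632.0, 114.4, 162.1]
tool_rot: [-3.141, 0.0, 1.602]
force: [0.3, 0.6, -3.4]
width: 4.5
gripper_force: 59.6
```

Call:
{"api": "move_arm", "payload": {"plan": [[[0,10,0],[0,0,0],0],[[-1,10,0],[0,0,0],0],[[0,10,0],[0,0,0],0],[[0,10,0],[0,0,0],0],[[0,0,0],[0,0,0],0],[[0,0,0],[0,0,0],0]]}}

```text
clock: 6.02
eef_pos: [631.7, 153.8, 162.2]
tool_rot: [-3.141, 0.001, 1.602]
force: [-0.4, 0.2, -2.3]
width: 4.3
gripper_force: 59.7
```

Call:
{"api": "move_arm", "payload": {"plan": [[[0,4,0],[0,0,0],0],[[0,3,0],[0,0,0],0],[[0,0,0],[0,0,0],0],[[0,0,0],[0,0,0],0]]}}

```text
clock: 6.52
eef_pos: [631.7, 161.2, 162.3]
tool_rot: [3.142, 0.0, 1.602]
force: [0.8, -0.2, -1.5]
width: 4.3
gripper_force: 59.7
```

```bash
python3 - <<'E'
from h import *
s=status.read_state();print(s["eef_pos"].round(1),s["force"].round(1))
a=grab("wrist","w4"); b=grab("scene","s4")
cv2.imwrite("pics/m4.png",np.hstack([cv2.resize(a[100:340,160:480],(400,300)),cv2.resize(b[200:320,360:520],(400,300))]))
E
```

```text
[631.7 161.2 162.3] [ 0.8 -0.2 -1.5]
```

View pics/m4.png

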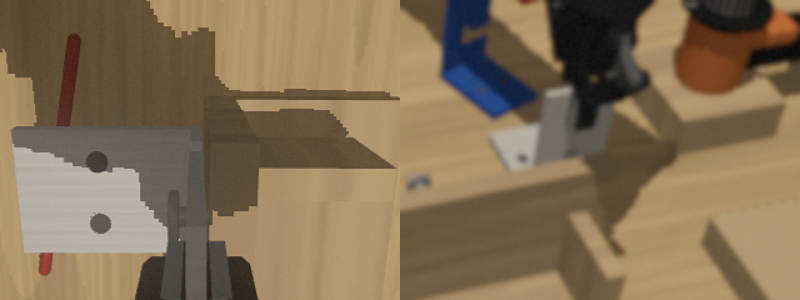

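Call:
{"api": "move_arm", "payload": {"plan": [[[0,0,-5],[0,0,0],0],[[0,0,-5],[0,0,0],0],[[0,0,-3],[0,0,0],0],[[0,0,-2],[0,0,0],0],[[0,0,0],[0,0,0],0]]}}

```text
clock: 7.25
eef_pos: [631.6, 161.2, 147.8]
tool_rot: [-3.141, 0.0, 1.602]
force: [-2.0, -1.0, 2.5]
width: 4.2
gripper_force: 60.7
```

Call:
{"api": "move_arm", "payload": {"plan": [[[0,0,0],[0,0,0],0.4],[[0,0,0],[0,0,0],0.4],[[0,0,0],[0,0,0],0.4],[[0,0,20],[0,0,0],0.4],[[0,0,40],[0,0,0],0.4],[[0,0,50],[0,0,0],0.6],[[-30,-35,50],[0,0,0],1],[[-40,-45,0],[0,0,0],1],[[-40,-45,0],[0,0,0],1],[[-40,-45,0],[0,0,0],1]]}}

```text
clock: 8.5
eef_pos: [482.9, -7.3, 303.5]
tool_rot: [3.141, 0.0, 1.602]
force: [0.3, -0.5, 0.9]
width: 85.5
gripper_force: 0.0
```

Call:
{"api": "move_arm", "payload": {"plan": [[[-30,-35,0],[0,0,0],1],[[0,0,0],[0,0,0],1],[[0,0,0],[0,0,0],1]]}}

```text
clock: 8.88
eef_pos: [454.9, -40.3, 303.7]
tool_rot: [3.14, -0.001, 1.602]
force: [0.5, 0.2, 0.5]
width: 85.5
gripper_force: 0.0
```

```bash
python3 - <<'E'
from h import *
s=status.read_state();print(s["eef_pos"].round(1),s["tool_rot"].round(3))
a=grab("wrist","w5"); b=grab("scene","s5")
cv2.imwrite("pics/m5.png",np.vstack([cv2.resize(a,(600,450)),cv2.resize(b[205:305,200:600],(600,150))]))
E
```

```text
[454.9 -40.3 303.7] [ 3.140e+00 -1.000e-03  1.602e+00]
```

View pics/m5.png

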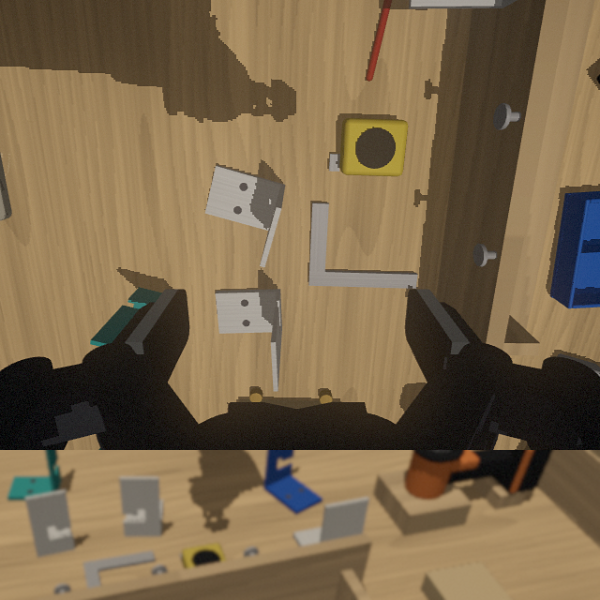

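```bash
python3 - <<'E'
from h import *
g=cv2.imread("pics/w5.png"); k=640/600
f=lambda P:[(x*k,y*k) for x,y in P]
for n,z,p in(("Btop",120,[(281,207),(263.5,266)]),("Bfoot",8,[(217,165),(205.5,212)]),("Ctop",120,[(278,300),(276,390)]),("Cfoot",8,[(216,290),(217,334)]),("pins2,1",120,[(499,116),(510,117),(478,256),(488,256)])):
    print(n,plane("wrist",f(p),z).round(1).tolist())
E
```

```text
Btop [[441.5, -47.3, 120.0], [426.1, -105.6, 120.0]]
Bfoot [[361.2, -26.8, 8.0], [345.5, -84.6, 8.0]]
Ctop [[440.5, -141.1, 120.0], [440.5, -247.5, 120.0]]
Cfoot [[355.3, -189.4, 8.0], [354.8, -255.1, 8.0]]
pins2,1 [[624.0, 38.1, 120.0], [633.4, 37.6, 120.0], [628.4, -88.6, 120.0], [637.8, -88.3, 120.0]]
```

Call:
{"api": "move_arm", "payload": {"plan": [[[-11,-18,-50],[0,0,-8],1],[[-10,-18,-50],[0,0,-8],1],[[0,0,-50],[0,0,0],1],[[0,0,-45],[0,0,0],1],[[0,0,-27],[0,0,0],1],[[0,0,0],[0,0,0],0],[[0,0,0],[0,0,0],0],[[0,0,0],[0,0,0],0],[[0,0,0],[0,0,0],0],[[0,0,0],[0,0,0],0]]}}

```text
clock: 10.22
eef_pos: [432.5, -76.7, 82.1]
tool_rot: [-3.141, 0.0, 1.322]
force: [-2.7, 0.9, 7.5]
width: 4.4
gripper_force: 58.6
```

```bash
python3 - <<'E'
from h import *
s=status.read_state();print(s["clock"],s["eef_pos"].round(1),s["tool_rot"].round(3),s["width"],s["gripper_force"],s["force"])
a=grab("wrist","w6"); T=tool()
# foot (bright grey) tip edge: mask
hsv=cv2.cvtColor(a,cv2.COLOR_BGR2HSV); m=((hsv[...,1]<40)&(hsv[...,2]>130)).astype(np.uint8)
n,l,st,c=cv2.connectedComponentsWithStats(m); 
for i in np.argsort(-st[1:,4])[:3]+1: print(st[i],c[i])
cv2.imwrite("pics/m6.png",a[100:460,60:480])
E
```

```text
10.225 [432.5 -76.7  82.1] [-3.141  0.     1.322] 4.400921041888957 58.647072315216064 [-2.74415782  0.92455285  7.49013404]
[ 387  217  253  156 9450] [485.14       315.54455026]
[ 172  240  123   63 4771] [224.18298051 278.52504716]
[398 106  29  41 664] [410.01355422 127.06927711]
```

View pics/m6.png

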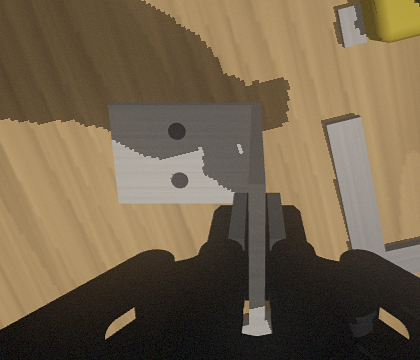

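Call:
{"api": "move_arm", "payload": {"plan": [[[0,0,40],[0,0,0],0],[[0,0,40],[0,0,4],0],[[15,35,0],[0,0,4],0],[[25,45,0],[0,0,4],0],[[40,45,0],[0,0,4],0],[[40,37,0],[0,0,0],0],[[35,0,0],[0,0,0],0],[[10,0,0],[0,0,0],0],[[0,0,0],[0,0,0],0]]}}

```text
clock: 11.4
eef_pos: [597.4, 84.3, 160.8]
tool_rot: [-3.14, 0.001, 1.601]
force: [-0.2, -1.1, -1.3]
width: 4.4
gripper_force: 59.3
```

```bash
python3 - <<'E'
from h import *
s=status.read_state();print(s["clock"],s["eef_pos"].round(1),s["tool_rot"].round(3),s["width"],s["gripper_force"],s["force"])
a=grab("wrist","w7"); b=grab("scene","s7"); t=grab("top","t7")
cv2.imwrite("pics/m7.png",np.vstack([a[60:460],np.hstack([cv2.resize(b[180:320,220:500],(320,160)),cv2.resize(t[120:260,230:510],(320,160))])]))
E
```

```text
11.4 [597.4  84.3 160.8] [-3.140e+00  1.000e-03  1.601e+00] 4.40100646088008 59.34549316763878 [-0.21359547 -1.10987755 -1.3435471 ]
```

View pics/m7.png

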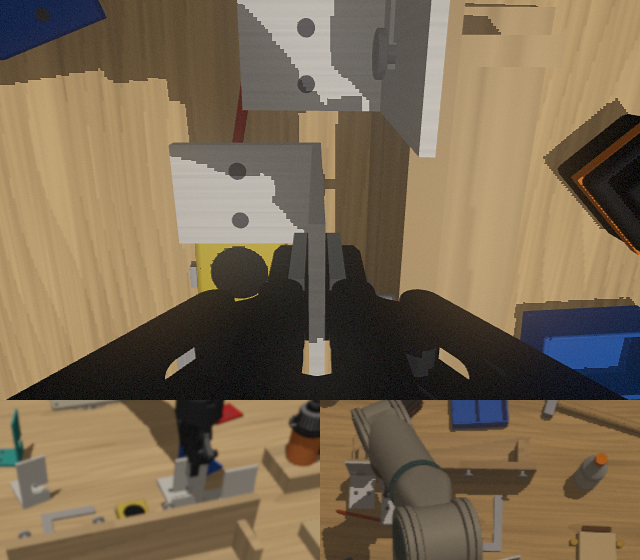

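Call:
{"api": "move_arm", "payload": {"plan": [[[15,0,0],[0,0,0],0],[[13,0,1],[0,0,0],0],[[8,0,0],[0,0,0],0],[[0,0,0],[0,0,0],0],[[0,-10,0],[0,0,0],0],[[0.5,-10,0],[0,0,0],0],[[0,-10,0],[0,0,0],0],[[0.5,-10,0],[0,0,0],0],[[0,0,0],[0,0,0],0],[[0,0,0],[0,0,0],0]]}}

```text
clock: 12.8
eef_pos: [635.1, 45.6, 162.3]
tool_rot: [3.142, -0.001, 1.602]
force: [0.5, -0.1, -1.4]
width: 4.7
gripper_force: 59.3
```

Call:
{"api": "move_arm", "payload": {"plan": [[[0,-4,0],[0,0,0],0],[[0,-3,0],[0,0,0],0],[[0,0,0],[0,0,0],0],[[0,0,0],[0,0,0],0]]}}

```text
clock: 13.3
eef_pos: [635.1, 38.3, 162.3]
tool_rot: [3.142, -0.0, 1.602]
force: [0.8, -0.2, -2.3]
width: 4.2
gripper_force: 59.3
```

Call:
{"api": "move_arm", "payload": {"plan": [[[0,-1.5,0],[0,0,0],0],[[0,0,0],[0,0,0],0],[[0,0,-5],[0,0,0],0],[[0,0,-5],[0,0,0],0],[[0,0,-3],[0,0,0],0],[[0,0,-2],[0,0,0],0],[[0,0,0],[0,0,0],0]]}}

```text
clock: 14.18
eef_pos: [635.0, 36.7, 147.9]
tool_rot: [-3.142, 0.0, 1.602]
force: [-3.1, -0.0, 4.2]
width: 4.0
gripper_force: 60.4
```

Call:
{"api": "move_arm", "payload": {"plan": [[[0,0,0],[0,0,0],0.4],[[0,0,0],[0,0,0],0.4],[[0,0,0],[0,0,0],0.4],[[0,0,20],[0,0,0],0.4],[[0,0,40],[0,0,0],0.4],[[0,0,50],[0,0,0],0.6],[[-30,-35,45],[0,0,0],1],[[-35,-45,0],[0,0,0],1],[[-40,-45,0],[0,0,0],1],[[-40,-45,0],[0,0,0],1]]}}

```text
clock: 15.42
eef_pos: [489.8, -133.7, 301.1]
tool_rot: [3.141, 0.001, 1.602]
force: [0.9, -1.4, 0.7]
width: 85.4
gripper_force: 0.0
```

Call:
{"api": "move_arm", "payload": {"plan": [[[-35,-45,0],[0,0,0],1],[[0,0,0],[0,0,0],1],[[0,0,0],[0,0,0],1]]}}

```text
clock: 15.8
eef_pos: [456.5, -177.0, 301.2]
tool_rot: [3.14, -0.0, 1.602]
force: [1.1, 0.1, 0.3]
width: 85.2
gripper_force: 0.0
```

```bash
python3 - <<'E'
from h import *
s=status.read_state();print(s["eef_pos"].round(1),s["tool_rot"].round(3))
a=grab("wrist","w8"); b=grab("scene","s8")
cv2.imwrite("pics/m8.png",np.vstack([cv2.resize(a,(600,450)),cv2.resize(b[205:305,200:600],(600,150))]))
E
```

```text
[ 456.5 -177.   301.2] [ 3.14  -0.     1.602]
```

View pics/m8.png

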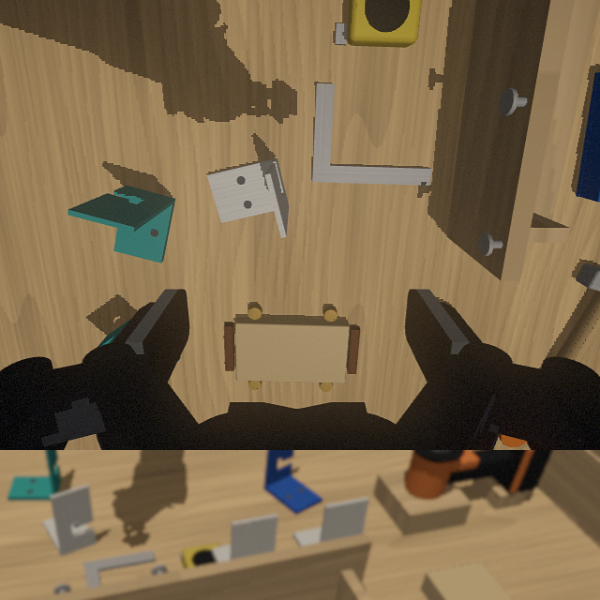

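```bash
python3 - <<'E'
from h import *
a=cv2.imread("pics/w8.png"); k=640/600
f=lambda P:[(x*k,y*k) for x,y in P]
ft=plane("wrist",f([(207,173),(223,222)]),8); tp=plane("wrist",f([(274,163),(286,236)]),120)
print(ft.round(1),tp.round(1))
d=ft[0]-ft[1]; y=np.arctan2(-d[0],d[1]); print(np.linalg.norm(d),np.degrees(y), "leg from foot",ft.mean(0)+82.5*np.array([np.cos(y),np.sin(y),0]))
hsv=cv2.cvtColor(a,cv2.COLOR_BGR2HSV); roi=np.zeros(a.shape[:2],np.uint8); roi[150:270,215:315]=1
m=((hsv[...,1]<38)&(hsv[...,2]>60)).astype(np.uint8)*roi
n,l,st,c=cv2.connectedComponentsWithStats(m); i=1+np.argmax(st[1:,4]); cn=max(cv2.findContours((l==i).astype(np.uint8),0,2)[0],key=cv2.contourArea)
print(st[i],cv2.approxPolyDP(cn,3,True)[:,0].tolist())
print("pin1",plane("wrist",f([(507,101),(518,101)]),120).round(1), "teal" )
E
```

```text
[[ 351.5 -172.8    8. ]
 [ 368.9 -232.4    8. ]] [[ 436.5 -144.   120. ]
 [ 448.6 -210.5  120. ]]
62.091805809101544 16.328014771914706 leg from foot [ 439.39207374 -179.36631923    8.        ]
[ 221  169   85   85 3775] [[295, 169], [286, 171], [289, 174], [283, 182], [282, 172], [279, 173], [283, 183], [292, 173], [295, 188], [282, 187], [277, 173], [221, 187], [236, 236], [292, 224], [300, 253], [304, 252], [305, 242], [297, 218], [302, 218], [296, 216], [298, 212], [293, 206], [299, 200], [296, 207], [300, 211], [303, 205], [305, 211]]
pin1 [[628.9 -86.2 120. ]
 [638.1 -85.9 120. ]] teal
```

Call:
{"api": "move_arm", "payload": {"plan": [[[-9,-2,-50],[0,0,7],1],[[-9,-2,-50],[0,0,7.5],1],[[0,0,-50],[0,0,0],1],[[0,0,-45],[0,0,0],1],[[0,0,-24],[0,0,0],1],[[0,0,0],[0,0,0],0],[[0,0,0],[0,0,0],0],[[0,0,0],[0,0,0],0],[[0,0,0],[0,0,0],0],[[0,0,0],[0,0,0],0]]}}

```text
clock: 17.15
eef_pos: [437.8, -181.7, 82.8]
tool_rot: [-3.141, 0.001, 1.855]
force: [-1.9, 0.5, 6.0]
width: 4.5
gripper_force: 58.7
```

```bash
python3 - <<'E'
from h import *
s=status.read_state();print(s["clock"],s["eef_pos"].round(1),s["tool_rot"].round(3),s["width"],s["gripper_force"],s["force"])
a=grab("wrist","w9")
for nm in("w3","w6","w7","w9"):
    im=cv2.imread(f"pics/{nm}.png"); hsv=cv2.cvtColor(im,cv2.COLOR_BGR2HSV)
    m=((hsv[...,1]<45)&(hsv[...,2]>60)).astype(np.uint8)[:, :300]
    n,l,st,c=cv2.connectedComponentsWithStats(m); i=l[280,200]; print(nm,i,st[i],st[i][1]+st[i][3])
E
```

```text
17.15 [ 437.8 -181.7   82.8] [-3.141e+00  1.000e-03  1.855e+00] 4.494224440887666 58.71835604310036 [-1.85750731  0.48405197  6.02173548]
w3 82 [  170   201   130   142 13074] 343
w6 1 [  168   203   132   140 12803] 343
w7 21 [  170   203   130   140 12958] 343
w9 2 [  169   203   131   140 12926] 343
```

Call:
{"api": "move_arm", "payload": {"plan": [[[0,0,40],[0,0,0],0],[[0,0,40],[0,0,-4],0],[[27,14,0],[0,0,-5],0],[[40,16,0],[0,0,-5.5],0],[[50,16,0],[0,0,0],0],[[35,0,0],[0,0,0],0],[[10,0,0],[0,0,0],0],[[0,0,0],[0,0,0],0]]}}

```text
clock: 18.2
eef_pos: [599.3, -135.5, 161.4]
tool_rot: [-3.14, -0.0, 1.602]
force: [-0.0, -0.0, -3.6]
width: 4.1
gripper_force: 59.3
```

```bash
python3 - <<'E'
from h import *
s=status.read_state();print(s["clock"],s["eef_pos"].round(1),s["tool_rot"].round(3),s["width"],s["gripper_force"],s["force"])
a=grab("wrist","w10"); g=cv2.imread("pics/w3.png")
hsv=cv2.cvtColor(a,cv2.COLOR_BGR2HSV); m=((hsv[...,1]<45)&(hsv[...,2]>60)).astype(np.uint8)
n,l,st,c=cv2.connectedComponentsWithStats(m)
for i in range(1,n):
    if st[i,4]>150: print(st[i],c[i].round())
E
```

```text
18.2 [ 599.3 -135.5  161.4] [-3.14  -0.     1.602] 4.09248391196866 59.337251633405685 [-0.00701244 -0.0420804  -3.59173609]
[167  37  22  33 298] [173.  55.]
[  149   128   187   308 20868] [246. 256.]
[377 159  40  47 927] [393. 182.]
[327 293  19  57 722] [335. 318.]
[ 560  384   80   52 2413] [606. 411.]
```

```bash
python3 - <<'E'
from h import *
T3=np.eye(4)
for nm in("w3","w10"):
    a=cv2.imread(f"pics/{nm}.png")
    hsv=cv2.cvtColor(a,cv2.COLOR_BGR2HSV); m=((hsv[...,1]<45)&(hsv[...,2]>60)).astype(np.uint8)
    n,l,st,c=cv2.connectedComponentsWithStats(m)
    for i in range(1,n):
        if st[i,4]>300 and st[i,0]>350 and st[i,1]<250: print(nm,st[i],c[i].round(1))
print(plane("wrist",[(393,182),(377,182)],120))
E
```

```text
w3 [370 158  38  46 888] [385.3 180.6]
w10 [377 159  40  47 927] [392.9 182.2]
[[632.70618338 -88.03630348 120.        ]
 [625.24640448 -88.27285327 120.        ]]
```

Call:
{"api": "move_arm", "payload": {"plan": [[[15,0,0],[0,0,0],0],[[14,0,0.5],[0,0,0],0],[[10,0,0],[0,0,0],0],[[0,0,0],[0,0,0],0],[[0,10,0],[0,0,0],0],[[-0.5,10,0],[0,0,0],0],[[0,10,0],[0,0,0],0],[[-0.5,10,0],[0,0,0],0],[[0,0,0],[0,0,0],0],[[0,0,0],[0,0,0],0]]}}

```text
clock: 19.5
eef_pos: [638.0, -95.8, 162.4]
tool_rot: [-3.142, 0.001, 1.602]
force: [-0.4, -0.3, -3.0]
width: 4.2
gripper_force: 59.3
```

Call:
{"api": "move_arm", "payload": {"plan": [[[0,4,0],[0,0,0],0],[[0,3,0],[0,0,0],0],[[0,0,0],[0,0,0],0],[[0,0,0],[0,0,0],0]]}}

```text
clock: 20.0
eef_pos: [638.0, -88.4, 162.4]
tool_rot: [3.142, 0.0, 1.602]
force: [-0.0, 0.6, -2.1]
width: 4.4
gripper_force: 59.3
```

Call:
{"api": "move_arm", "payload": {"plan": [[[-0.5,0,-5],[0,0,0],0],[[0,0,-5],[0,0,0],0],[[0,0,-3],[0,0,0],0],[[0,0,-1.5],[0,0,0],0],[[0,0,0],[0,0,0],0]]}}

```text
clock: 20.62
eef_pos: [637.4, -88.4, 148.5]
tool_rot: [-3.141, 0.0, 1.602]
force: [-2.7, -0.1, 3.3]
width: 4.3
gripper_force: 60.5
```

Call:
{"api": "move_arm", "payload": {"plan": [[[0,0,0],[0,0,0],0.4],[[0,0,0],[0,0,0],0.4],[[0,0,0],[0,0,0],0.4],[[0,0,20],[0,0,0],0.4],[[0,0,40],[0,0,0],0.4],[[0,0,50],[0,0,0],0.6],[[-20,30,45],[0,0,0],1],[[-20,50,10],[0,0,7],1],[[-20,55,0],[0,0,7],1],[[-20,55,0],[0,0,7],1]]}}

```text
clock: 21.88
eef_pos: [557.0, 103.2, 313.4]
tool_rot: [3.14, 0.0, 1.972]
force: [0.5, 1.6, 0.7]
width: 85.6
gripper_force: 0.0
```

Call:
{"api": "move_arm", "payload": {"plan": [[[-20,55,0],[0,0,7],1],[[-20,55,0],[0,0,7],1],[[-20,55,0],[0,0,7],1],[[-20,55,0],[0,0,7],1],[[-20,43,0],[0,0,7],1],[[0,20,0],[0,0,4],1],[[0,0,0],[0,0,0],1],[[0,0,0],[0,0,0],1]]}}

```text
clock: 22.88
eef_pos: [458.9, 382.5, 312.5]
tool_rot: [-3.14, 0.001, 2.645]
force: [0.0, -1.1, 0.2]
width: 85.2
gripper_force: 0.0
```

```bash
python3 - <<'E'
from h import *
s=status.read_state();print(s["clock"],s["qpos"].round(2),s["eef_pos"].round(1),s["tool_rot"].round(3))
a=grab("wrist","w11"); 
p=proj("wrist",[(477,385,160)])[0]; print(p)
x,y=int(p[0]),int(p[1]); y0=max(0,y-110);x0=max(0,x-140)
c=a[y0:y0+220,x0:x0+280]; print(x0,y0,c.shape)
b=grab("scene","s11")
cv2.imwrite("pics/m11.png",np.vstack([cv2.resize(c,None,fx=2.2,fy=2.2,interpolation=2),cv2.resize(b[205:275,200:480],(int(c.shape[1]*2.2),115))]))
E
```

```text
22.875 [-0.35  0.54 -0.63  1.55  0.34  1.17  0.02] [458.9 382.5 312.5] [-3.140e+00  1.000e-03  2.645e+00]
[330.51511401 238.96401439]
190 128 (220, 280, 3)
```

View pics/m11.png

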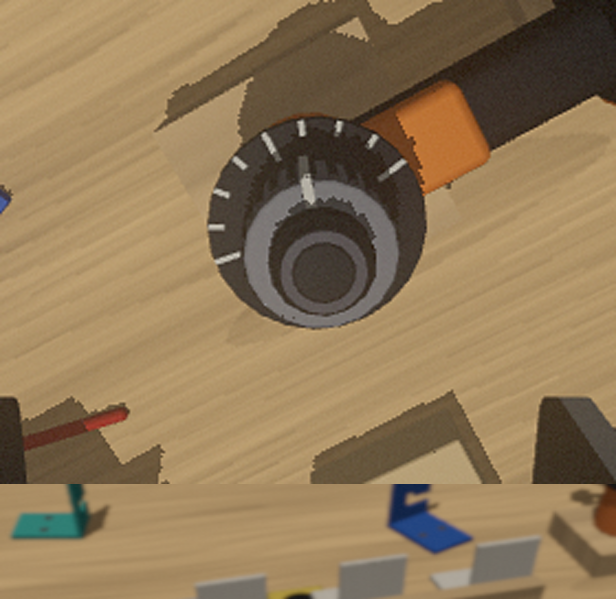

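```bash
python3 - <<'E'
from h import *
f=lambda P:[(x/2.2+190,y/2.2+128) for x,y in P]
c=plane("wrist",f([(324,272)]),191)[0]; print("chuck",c.round(1))
t=plane("wrist",f([(228,258),(216,227),(220,193),(239,163),(269,146),(301,128),(339,127),(373,141),(397,168)]),135)
# circle fit on ticks of near radius
A=np.c_[2*t[:,:2],np.ones(9)]; s=np.linalg.lstsq(A,(t[:,:2]**2).sum(1),rcond=None)[0]; print("tickfit",s[:2].round(1),np.sqrt(s[2]+s[0]**2+s[1]**2).round(1))
fl=plane("wrist",f([(317,222)]),135)[0]; print("flange",fl.round(1))
for cc in (c,fl):
    ang=lambda p:np.degrees(np.unwrap(np.arctan2(p[:,1]-cc[1],p[:,0]-cc[0])))
    print(ang(t).round(), "mark",ang(plane("wrist",f([(310,200)]),172)).round(),ang(plane("wrist",f([(308,180)]),165)).round())
    print(np.linalg.norm(t[:,:2]-cc[:2],axis=1).round())
E
```

```text
chuck [478.8 388.5 191. ]
tickfit [478.2 388.6] 37.5
flange [477.5 389.2 135. ]
[ -98. -118. -138. -158. -178. -199. -220. -240. -261.] mark [164.] [162.]
[37. 39. 39. 38. 36. 38. 39. 38. 37.]
[ -96. -115. -136. -156. -176. -198. -220. -242. -263.] mark [165.] [163.]
[37. 39. 39. 37. 35. 37. 37. 37. 36.]
```

Call:
{"api": "move_arm", "payload": {"plan": [[[19.5,6,-30],[0,0,0],1],[[0,0,-50],[0,0,0],1],[[0,0,-50],[0,0,0],1],[[0,0,-30],[0,0,0],1],[[0,0,-9],[0,0,0],1],[[0,0,0],[0,0,0],0],[[0,0,0],[0,0,0],0],[[0,0,0],[0,0,0],0],[[0,0,0],[0,0,0],0]]}}

```text
clock: 24.1
eef_pos: [476.8, 389.1, 145.9]
tool_rot: [-3.139, 0.002, 2.648]
force: [-3.8, -5.3, 6.3]
width: 52.4
gripper_force: 62.1
```

Call:
{"api": "move_arm", "payload": {"plan": [[[0,0,0],[0,0,5],0],[[0,0,0],[0,0,8],0],[[0,0,0],[0,0,9],0],[[0,0,0],[0,0,9],0],[[0,0,0],[0,0,9],0],[[0,0,0],[0,0,9],0],[[0,0,0],[0,0,9],0],[[0,0,0],[0,0,9],0],[[0,0,0],[0,0,8],0],[[0,0,0],[0,0,5],0]]}}

```text
clock: 25.35
eef_pos: [477.3, 386.5, 145.8]
tool_rot: [-3.136, -0.006, -2.237]
force: [-2.9, -10.3, 11.5]
width: 52.0
gripper_force: 62.7
```

Call:
{"api": "move_arm", "payload": {"plan": [[[0,0,0],[0,0,0],0],[[0,0,0],[0,0,0],0],[[0,0,0],[0,0,0],1],[[0,0,0],[0,0,0],1],[[0,0,0],[0,0,0],1],[[0,0,40],[0,0,0],1],[[0,0,50],[0,0,0],1],[[0,0,50],[0,0,0],1],[[-15,-5,30],[0,0,0],1],[[0,0,0],[0,0,0],1]]}}

```text
clock: 26.6
eef_pos: [461.5, 387.4, 316.9]
tool_rot: [-3.141, 0.005, -2.236]
force: [-0.4, 0.7, 0.0]
width: 85.2
gripper_force: 0.0
```

```bash
python3 - <<'E'
from h import *
s=status.read_state();print(s["clock"],s["qpos"].round(2),s["eef_pos"].round(1),s["tool_rot"].round(3))
a=grab("wrist","w12"); b=grab("scene","s12"); t=grab("top","t12")
p=proj("wrist",[(478.4,388.6,160)])[0]
x,y=int(p[0]),int(p[1]); y0=max(0,y-110);x0=max(0,x-140)
c=a[y0:y0+220,x0:x0+280]; print(x0,y0,c.shape)
w=int(c.shape[1]*2); r=cv2.resize(c,None,fx=2,fy=2,interpolation=2)
cv2.imwrite("pics/m12.png",np.vstack([r,cv2.resize(b[220:300,260:480],(w,150))]))
E
```

```text
26.6 [-0.16  0.65 -1.03  1.53  0.57  1.29  1.21] [461.5 387.4 316.9] [-3.141  0.005 -2.236]
163 126 (220, 280, 3)
```

View pics/m12.png

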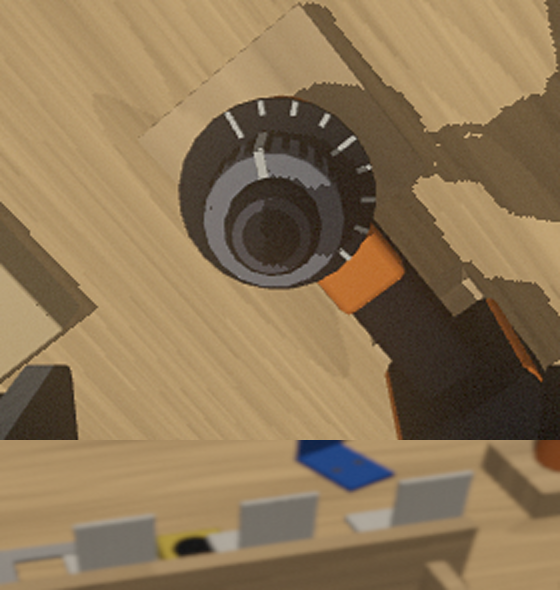

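```bash
python3 - <<'E'
from h import *
f=lambda P:[(x/2+163,y/2+126) for x,y in P]
cc=np.array([478.4,388.6])
ang=lambda p:np.degrees(np.arctan2(p[:,1]-cc[1],p[:,0]-cc[0])).round(1)
print(ang(plane("wrist",f([(233,124),(261,107),(294,108)]),135)),ang(plane("wrist",f([(262,175)]),172)),ang(plane("wrist",f([(260,155)]),168)))
print(ang(plane("wrist",f([(270,232)]),191)),plane("wrist",f([(270,232)]),191))
E
```

```text
[ -98.  -116.6 -135.1] [-111.8] [-113.9]
[-101.2] [[477.2543913  382.80734685 191.        ]]
```

```bash
python3 - <<'E'
from h import *
f=lambda P:[(x/2+163,y/2+126) for x,y in P]
t=plane("wrist",f([(233,124),(261,107),(294,108),(325,119),(345,145),(366,170),(364,200)]),135)[:,:2]
n=np.array([1,2,3,4,5,6,7]); th=lambda o:o-0.35*(n-1)
from scipy.optimize import least_squares
r=np.array([36,38,38,38,36,38,38])
s=least_squares(lambda p:(t-p[:2]-r[:,None]*np.c_[np.cos(th(p[2])),np.sin(th(p[2]))]).ravel(),[478,388,-1.7]); print(s.x,np.abs(s.fun).max())
a=cv2.imread("pics/w12.png")
for z,p in((172,(262,177)),(165,(260,155))):
    d=plane("wrist",f([p]),z)[0,:2]-s.x[:2]; print(np.linalg.norm(d).round(1),"number",1+((s.x[2]-np.arctan2(d[1],d[0]))%6.283)/.35)
E
```

```text
[478.34350878 384.31296895  -1.73823158] 0.9710956751656958
17.6 number 1.8238169520486658
24.5 number 1.8729977219602032
```

```bash
python3 -c "
from h import *
print(ctrl.finish_job())"
```

```text
the job is handed in; nothing more can be done
None
```

I handed the job in: three brackets (two left-slot, one right-slot) hang released on pins 1, 2 and 3. The collar mark reads about 1.85, so I take it as set to 2 for the thin board in the stop. I never moved near the glue bottle, and the hand-in returned no verdict.

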